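# Set the test kiln to dry overnight

### The job

Get the small test kiln ready to dry its load overnight: raise its lid until it stands open at about 30 degrees, and wind its clockwork timer fully by turning the winged key clockwise (seen from above), a part turn at a time, until it comes up firm against its stop. Wind firmly but do not force the timer, and leave the pot, the bowl and the jar where they stand.

Things in the scene. Friction and masses are not known exactly. Their poses are not given: they have to be found in the camera images.
- timer: Grey painted clockwork timer, fixed to the bench, left or right. Origin: underside, on the key's upright axis; z up, -x its front (towards the robot, give or take yaw). Housing 170 x 150 x 55 mm high (x -70 to +100 mm, y +-75 mm); the key stands on its flat top.
- hood (a point): Middle of the front top edge of the timer's flat drip hood, 35 mm behind (+x) the key's axis, 120 mm above the bench. The hood is 63 mm deep (x), 150 mm wide, 12 mm thick, on two small pillars at its far corners. The key's wings pass under it; a finger reaching down from above cannot, so the key is worked from the open front side.
- key_mid (a point): Middle of the steel winged key, on its upright axis, 84 mm above the bench. x points along one wing, -x along the other (both alike): upright discs 34 mm in diameter, 10 mm thick, centred 38 mm either side of the axis (110 mm over all), 67 to 101 mm above the bench, joined by a bar 16 mm high, 10 mm thick and a round hub 28 mm in diameter (55 to 101 mm above the bench).
- arbor (a joint): Winding of the arbor that carries the key, rad, growing as it is wound clockwise seen from above. Steady drag plus a mainspring: 0.16 N m run down, 0.28 N m nearly wound; stays where it is left. The key gives on it by 0.2 rad per N m. It begins part wound; 5 to 6.6 rad more bring it to its stop, felt as a steep rise of resistance.
- kiln: Small square top-loading kiln, steel jacket, 240 x 240 x 170 mm high without its lid, fixed to the bench, on the side that the timer is not. Origin: centre of its underside; -x is its front, with the lid's bar; z up.
- lid_bar (a point): Middle of the lid's lifting bar: a round dark bar of 14 mm diameter, 126 mm long along the point's y, in front of the lid, its axis 42 mm clear of the lid's front edge, carried by two 10 mm arms 55 mm either side of the middle. 184 mm above the bench with the lid shut.
- lid_hinge (a point): Hinge axis of the lid (along the point's y), at the kiln's far upper edge, 171 mm above the bench. The bar's axis lies 282 mm in front of it and 13 mm above it with the lid shut. The lid is 240 x 240 x 26 mm, 0.7 kg.
- lid (a joint): Opening of the lid, rad: 0 shut, growing as the front rises (30 degrees is 0.52). Stiff hinge: stays where it is left; takes about 7 N up at the bar.
- pot: Loose bystander: terracotta cup-shaped pot, 84 mm across, 85 mm high; origin at the centre of its underside.
- bowl: Loose bystander: black bowl, 150 mm across, 70 mm high; origin at the centre of its underside.
- jar: Loose bystander: amber glass jar, 70 mm across, 100 mm high; origin at the centre of its underside.
Things that resemble listed ones, but are neither listed nor needed, are in the scene too. What is meant by the timer is not purple or yellow, and is the larger of those in its own colour.

How it is judged (in metres and radians):
At the end, for the whole second after the job is handed in: The key is wound to within 0.15 rad of its stop (the stop is at 7.0 rad), the lid stands still between 0.41 and 0.64 rad (23.5 to 36.5 degrees), and the pot, bowl and jar are within 30 mm of where they stood (value of joint arbor above 6.85 rad and value of joint lid between 0.41 and 0.64 rad and velocity of joint lid between -0.05 and 0.05 rad/s and distance of each of pot, bowl, jar from where it was at the start of the episode below 0.03 m); the robot touches nothing.
It fails at once if the timer is forced: more than 45 N on it or its key (contact force between timer and anything else above 45 N).
It fails at once if the pot, bowl or jar is knocked over (angle between any of pot, bowl, jar's own z axis and vertical above 0.6 rad).
It also fails if it takes over 72 s, if anything falls off the work surface, if the arm or the gripper's body presses on something with over 40 N, if the wrist force passes 120 N, or if a joint passes its speed limit or range.

### The arm

A 7-joint arm with a two-finger parallel gripper is mounted at the origin on the work surface. World frame = base frame: x ahead of the robot, y to its left, z up, the work surface at z = 0. Lengths are in m, angles in degrees, forces in N, time in s.
With the tool pointing down it reaches from about 0.4 to 0.85 m from the base axis. Payload 10.4 kg.
Tool frame: the origin (TCP) lies on the centre line of the jaws, within the pads' length; the fingertips stand 17 mm ahead of it and the grasp point (between the pads) lies 2 mm behind it; z points along the fingers, y is the line along which they close (so a half turn about z gives the same grasp; the last joint's range is limited). The gripper opens to 85 mm and grips with 20 to 120 N. Pads are 22 mm wide; open, the fingers measure 114 mm over their backs; the gripper's body (76 mm by 85 mm) begins 54 mm behind the grasp point. The pads swing forward as they close: fully open they stand 13 mm farther back than shut.
Start: joints at [67.059, 19.034, -3.707, 83.658, 1.238, 77.344, -5.071], TCP at [0.231, -0.581, 0.248] pointing down, gripper open.
Joint ranges: [-148.97, 148.97], [-28.65, 121.19], [-84.17, 76.75], [9.2, 138.47], [-72.65, 252.65], [3.7, 117.97], [-149.18, 149.18]. Speed limits (degrees/s): [127.2, 127.2, 159.86, 159.86, 180, 180, 180].

### API

Orientations are given as a 3x3 rotation matrix whose columns are the frame's x, y, z axes.
In Python, from plant import * gives the robot as it stands.
- The arm moves only by the tool arm_command, never from a script. Its arguments are lists of equal length, an entry for each row: "claw": the opening, from 0 (shut) to 1 (fully open); "delta_pos": the shift along the tool's x, y, z normalised to -1 to 1, where 1 is 0.8 m, a list of three; "twist": the turn about the tool's z normalised to -1 to 1, where 1 is 30 degrees. A call has exactly 5 rows; each row shifts and turns the commanded pose from where the row before left it, along the tool's axes as they then stand; what a row does not reach is not made up. A row lasts 1/12 s, in which the tool goes at most 41.7 mm and 7.16 degrees, less where a joint would pass 70% of its speed; a pose out of reach is approached as far as the arm can. A call with a number of a shift or a turn outside -1 to 1 is refused whole. A call with a gripper value outside its range is refused whole. The fingers move at their own pace and stop on an object; "force" is the grip in N (left out, the last holds). Time passes only in rows, so rows that do not move let the fingers close, or fill a call up. It gives the time, the measured TCP pose, the force, the opening and the grip force at its end, in the units of the state.
- state(): the state, without advancing time (a new reading comes with each control period).
- get_image(name): name is "scene" or "top" or "wrist"; returns a dict with "img" (384x512x3 uint8, red, green, blue), "z_map" (384x512 float32, m along the optical axis (not along the pixel's ray), 0 where there is no reading), "mtx" (3x3 intrinsics, pixels), "R" (3x3) and "t" (3): a world point X has camera coordinates R X + t. Camera axes: x right, y down, z forward; pixel columns grow to the right and rows downward; lengths in m; the calibration is good to about 2 mm. A picture is of the moment at which its call begins.
- finish_job(): hands the job in; it is judged then, once.
Trained networks look in a picture, given as the dict that the camera call returned (one of the last four; its "shot" number tells which), for a name from the list of things; names that differ only in an ending like _2 or _b are one class to them, and where a whole thing is asked for, a point or a joint stands for the part that bears it (a point fixed in the world has none). Each returns a list of dicts, best first, with "score" (0 to 1); they miss things now and then, are a little off and sometimes report something else, mostly with a low value. They report only what shows in the picture. A call takes as long as a camera call. They do not tell look-alikes from the thing itself.
- recognise(thing, picture): "location" ([column, row] in pixels, amid what is visible of it).
- landmark_of(thing, picture): "location" ([column, row] in pixels: a listed point, or the origin of a listed thing).
The state is a dict: "time": time; "joints": joint angles; "joint_velocities": joint speeds; "joint_efforts": joint torques, N m; "tool_pos": TCP position; "tool_rot": TCP orientation; "wrist_force": force on the tool from outside, world axes, zero at the start; "ft_torque": the same for the moment, N m; "opening": finger opening in m; "grasp_force": force on a finger pad.
Only numpy, scipy, OpenCV 4.12 (cv2) and the standard library are available. Lean on these libraries where they do the work, as an engineer would, in place of code of your own. Each camera call takes 0.05 s, during which the arm holds its last target. There are 200 camera calls.

## Working session

There is one attempt and no reset: what is moved stays moved. The work goes in short steps, Python scripts to look and compute and a tool call to move; the robot and the scene stay as the last step left them, time stands still between calls to the robot, and variables do not carry over. Pictures are saved under pics/ and viewed, at most 10 in all, crops included, and the job is handed in when it is done.

Besides the shell and the picture viewer there is one more tool, called after "Request:" as a command line: name --pt "numbers of a row" for each row, then --argument value for the rest. arm_command: Moves the arm, as the interface text tells. Scaled input: -1 to 1 covers 0.8 m each way for a shift and 30 degrees each way for a turn. Its arguments: {"type":"object","properties":{"claw":{"type":"array","items":{"type":"number"}},"delta_pos":{"type":"array","items":{"type":"array","items":{"type":"number","minimum":-1,"maximum":1}}},"twist":{"type":"array","items":{"type":"number","minimum":-1,"maximum":1}},"force":{"type":"number"}},"required":["claw","delta_pos","twist"]}

```bash
mkdir -p pics; ls
cat > h.py <<'E'
from plant import *
import numpy as np, cv2
def back(p,uv,z=None,r=1):
    u,v=uv
    if z is None:
        w=p["z_map"][int(v)-r:int(v)+r+1,int(u)-r:int(u)+r+1]; w=w[w>0]; z=np.median(w)
    c=np.linalg.inv(p["mtx"])@[u,v,1]*z
    return p["R"].T@(c-p["t"])
def ray(p,uv):
    d=p["R"].T@(np.linalg.inv(p["mtx"])@[uv[0],uv[1],1]); return -p["R"].T@p["t"],d/np.linalg.norm(d)
def atz(p,uv,z):
    o,d=ray(p,uv); return o+d*(z-o[2])/d[2]
def tri(p1,a,p2,b):
    o1,d1=ray(p1,a);o2,d2=ray(p2,b)
    s=np.linalg.lstsq(np.c_[d1,-d2],o2-o1,rcond=None)[0]
    q1=o1+s[0]*d1;q2=o2+s[1]*d2
    return (q1+q2)/2,np.linalg.norm(q1-q2)
def save(p,n): cv2.imwrite("pics/"+n,p["img"][:,:,::-1])
E
python3 - <<'E'
from h import *
np.set_printoptions(precision=3,suppress=True)
s=get_image("scene");t=get_image("top")
cv2.imwrite("pics/a.png",cv2.resize(s["img"][:,:,::-1],(800,600)))
cv2.imwrite("pics/b.png",cv2.resize(t["img"][:,:,::-1],(800,600)))
for n in["timer","hood","key_mid","kiln","lid_bar","lid_hinge","pot","bowl","jar"]:
  for nm,p in(("s",s),("t",t)):
    for f in (landmark_of,):
      for r in f(n,p)[:4]:
        print(n,nm,np.round(r["location"]),round(r["score"],2),back(p,r["location"]))
print(state())
E
```

```text
pics
timer s [228. 171.] 0.76 [ 0.47  -0.161  0.038]
timer s [278. 136.] 0.69 [ 0.232 -0.199  0.05 ]
timer s [181. 198.] 0.65 [ 0.656 -0.131  0.052]
timer t [305. 165.] 0.79 [ 0.614 -0.177  0.05 ]
timer t [311. 209.] 0.77 [ 0.437 -0.192  0.063]
timer t [329. 275.] 0.77 [ 0.185 -0.253  0.058]
timer t [218. 241.] 0.75 [0.316 0.165 0.067]
hood s [322. 213.] 0.95 [0.345 0.174 0.073]
hood s [162. 175.] 0.87 [ 0.679 -0.188  0.119]
hood s [222. 152.] 0.86 [ 0.419 -0.296 -0.002]
hood s [268. 108.] 0.68 [ 0.123 -0.419 -0.003]
hood t [337. 266.] 0.82 [ 0.216 -0.277  0.093]
hood t [310. 143.] 0.74 [ 0.684 -0.19   0.113]
hood t [217. 229.] 0.6 [0.359 0.167 0.088]
hood t [312. 203.] 0.56 [ 0.459 -0.195  0.059]
key_mid s [178. 176.] 0.69 [ 0.634 -0.178  0.098]
key_mid s [278. 115.] 0.64 [ 0.196 -0.255  0.094]
key_mid s [229. 155.] 0.57 [ 0.441 -0.197  0.069]
key_mid s [322. 212.] 0.54 [0.324 0.154 0.044]
key_mid t [383. 221.] 0.66 [ 0.379 -0.456  0.098]
key_mid t [335. 272.] 0.51 [ 0.195 -0.268  0.098]
key_mid t [219. 239.] 0.47 [0.327 0.161 0.046]
key_mid t [308. 156.] 0.46 [ 0.635 -0.182  0.098]
[... 374 characters left out ...]
 t [309. 140.] 0.72 [ 0.693 -0.187  0.116]
jar s [204. 120.] 0.9 [ 0.405 -0.445  0.04 ]
jar t [382. 223.] 0.87 [ 0.374 -0.452  0.097]
{'time': 1.0, 'joints': array([67.059, 19.035, -3.707, 83.658,  1.237, 77.345, -5.072]), 'joint_velocities': array([ 0.092, -0.007, -0.034, -0.027,  0.083, -0.057,  0.002]), 'joint_efforts': array([  0.001, -62.523,   0.049, -39.184,   0.017,   0.002,  -0.   ]), 'tool_pos': array([ 0.231, -0.581,  0.248]), 'tool_rot': array([[ 0.929,  0.369,  0.   ],
       [ 0.369, -0.929, -0.   ],
       [ 0.   ,  0.   , -1.   ]]), 'wrist_force': array([-0.254,  0.01 ,  0.351]), 'ft_torque': array([-0.081, -0.017,  0.021]), 'grasp_force': 0.0, 'opening': 0.08535220053374444}
```

View pics/a.png

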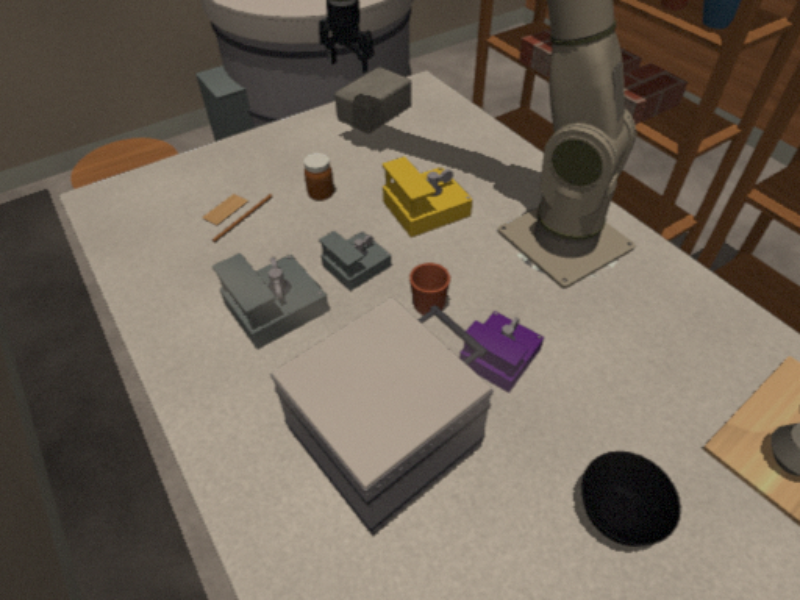

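View pics/b.png

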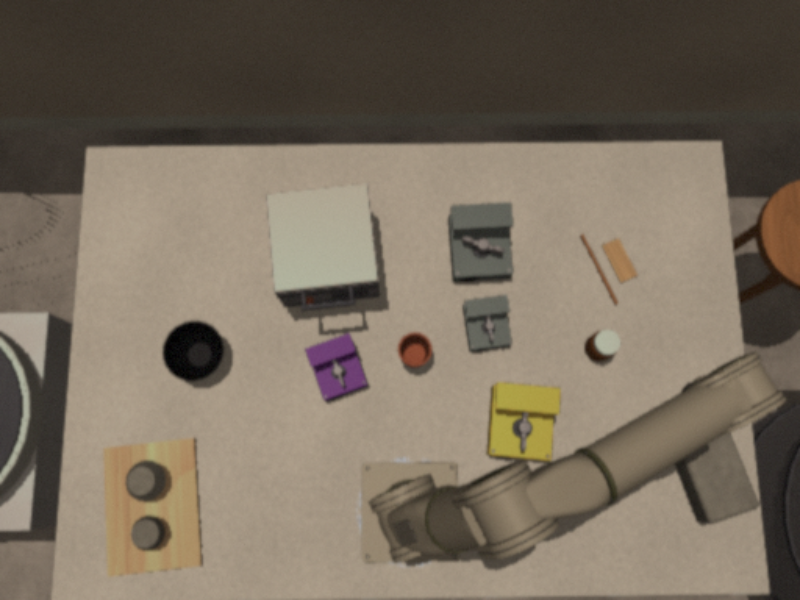

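Two candidates resemble the timer by shape. Top-view pixels in the 800x600 picture: purple (337,366), yellow (524,422), small grey (487,322), large grey (482,243). By the description (not purple or yellow, the larger grey) it is the large grey one at (482,243), or (270,295) in the scene view. The kiln bar is at (343,323) top, with the purple look-alike just in front of it. I'll check the choice in a close crop.

Run:
```python
from h import *
np.set_printoptions(precision=3,suppress=True)
s=get_image("scene");t=get_image("top")
a=cv2.resize(s["img"][150:225,130:255,::-1],(750,450),interpolation=cv2.INTER_CUBIC)
cv2.imwrite("pics/c.png",a)
def near(n,p,uv): 
  r=[x for x in landmark_of(n,p) if np.hypot(*(np.array(x["location"])-uv))<15]
  return r[0]["location"] if r else None
for n,a,b in(("timer",(181,198),(305,165)),("key_mid",(178,176),(308,156)),("hood",(162,175),(310,143)),("lid_bar",(294,214),(210,194)),("lid_hinge",(201,278),(204,122))):
  u=near(n,s,a);v=near(n,t,b)
  if u is not None and v is not None: print(n,u,v,*tri(s,u,t,v))
```

```text
timer [179.7, 197.4] [307.0, 162.1] [ 0.643 -0.192 -0.014] 0.0002570679903524261
key_mid [176.8, 175.5] [309.6, 154.8] [ 0.639 -0.188  0.094] 0.007017258653929068
hood [160.7, 175.3] [312.3, 145.2] [ 0.679 -0.202  0.105] 0.004087555861614675
lid_bar [292.1, 209.8] [211.2, 197.1] [0.464 0.179 0.178] 0.005043109968530497
lid_hinge [199.7, 278.4] [204.9, 123.3] [0.753 0.207 0.157] 0.004612979841166479
```

View pics/c.png

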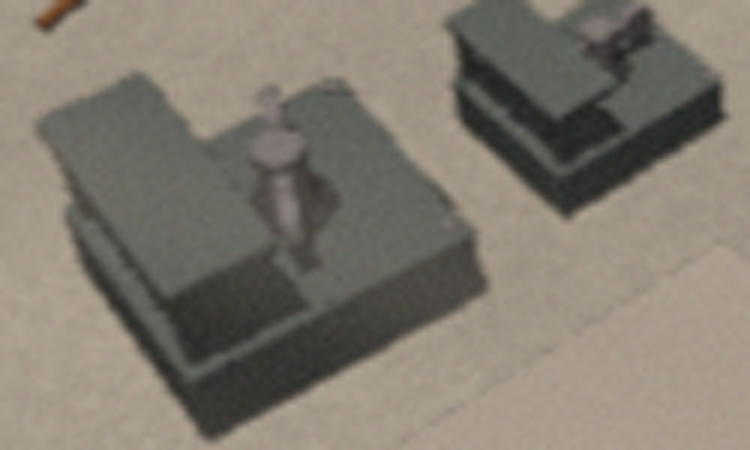

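The crop shows the large grey timer with its winged key at crop (278,170), open front to the lower right. The small grey one is at top right. The choice holds, so I'm moving above it.

Request:
arm_command --claw '[0.4,0.4,0.4,0.4,0.4]' --pt "0.04 -0.019 -0.005" --pt "0.04 -0.019 -0.005" --pt "0.04 -0.019 -0.005" --pt "0.04 -0.019 -0.005" --pt "0.04 -0.019 -0.005" --twist '[0,0,0,0,0]'

```text
time: 2.02
tool_pos: [0.3522, -0.4499, 0.2687]
tool_rot: [[0.93, 0.369, 0.0], [0.369, -0.93, -0.0], [0.0, 0.0, -1.0]]
wrist_force: [0.1, -1.2, -0.5]
opening: 0.0343
grasp_force: 0.0
```

Request:
arm_command --claw '[0.4,0.4,0.4,0.4,0.4]' --pt "0.04 -0.019 -0.005" --pt "0.04 -0.019 -0.005" --pt "0.04 -0.019 -0.005" --pt "0.04 -0.019 -0.005" --pt "0.04 -0.019 -0.005" --twist '[0,0,0,0,0]'

```text
time: 2.43
tool_pos: [0.4729, -0.3202, 0.2888]
tool_rot: [[0.93, 0.369, 0.0], [0.369, -0.93, -0.0], [0.0, 0.001, -1.0]]
wrist_force: [0.8, -0.3, -0.3]
opening: 0.0343
grasp_force: 0.0
```

Request:
arm_command --claw '[0.4,0.4,0.4,0.4,0.4]' --pt "0.04 -0.019 -0.005" --pt "0.04 -0.019 -0.005" --pt "0.04 -0.019 -0.005" --pt "0.04 -0.019 -0.005" --pt "0 0 0" --twist '[0,0,0,0,0]'

```text
time: 2.85
tool_pos: [0.5727, -0.2101, 0.3048]
tool_rot: [[0.926, 0.378, 0.003], [0.378, -0.926, 0.003], [0.004, -0.002, -1.0]]
wrist_force: [0.9, 1.4, -0.9]
opening: 0.0341
grasp_force: 0.0
```

Run:
```python
from h import *
np.set_printoptions(precision=4,suppress=True)
w=get_image("wrist");t=get_image("top")
cv2.imwrite("pics/d.png",cv2.resize(w["img"][:,:,::-1],(800,600)))
st=state(); print(st["time"],st["tool_pos"],st["tool_rot"],st["joints"],st["opening"])
for n in("key_mid","hood","timer"):
  for r in landmark_of(n,w)[:3]: print(n,r["location"],r["score"],back(w,r["location"]))
# points by height
H,W=w["z_map"].shape
v,u=np.mgrid[:H,:W]; z=w["z_map"]; m=z>0
c=(np.linalg.inv(w["mtx"])@np.stack([u[m],v[m],np.ones(m.sum())]))*z[m]
P=(c.T-w["t"])@w["R"]
np.save("P.npy",P)
near=np.hypot(P[:,0]-.64,P[:,1]+.188)<.062
k=P[near&(P[:,2]>.088)&(P[:,2]<.106)&(P[:,0]<.675)]
print(len(k),k.mean(0),np.median(k[:,2]))
(cx,cy),(a,b),an=cv2.minAreaRect(k[:,:2].astype(np.float32)*1000);print(cx,cy,a,b,an)
h=P[(P[:,2]>.112)&(P[:,2]<.128)&(abs(P[:,0]-.7)<.09)&(abs(P[:,1]+.19)<.1)]
print(len(h), cv2.minAreaRect(h[:,:2].astype(np.float32)*1000), np.median(h[:,2]))
```

```text
2.95 [ 0.5694 -0.2162  0.3042] [[ 0.9283  0.3719  0.0001]
 [ 0.3719 -0.9283  0.0004]
 [ 0.0003 -0.0004 -1.    ]] [ 33.0455  17.0932 -21.0043  80.3661   6.0584  83.65   -55.9474] 0.034049369806041424
key_mid [263.9, 93.6] 0.56 [ 0.6404 -0.1876  0.1004]
hood [206.7, 247.6] 0.62 [ 0.5747 -0.1863  0.3044]
hood [279.5, 53.4] 0.58 [ 0.6761 -0.1871  0.1197]
timer [260.1, 96.6] 0.95 [ 0.6366 -0.1853  0.1011]
timer [216.4, 236.8] 0.64 [ 0.5754 -0.1888  0.2928]
1576 [ 0.6395 -0.1863  0.0983] 0.09984707257600879
639.0217895507812 -187.595458984375 106.46492767333984 26.937389373779297 80.4885482788086
10266 ((705.326171875, -184.50244140625), (63.169857025146484, 150.60260009765625), 2.9589526653289795) 0.1197246628590888
```

View pics/d.png

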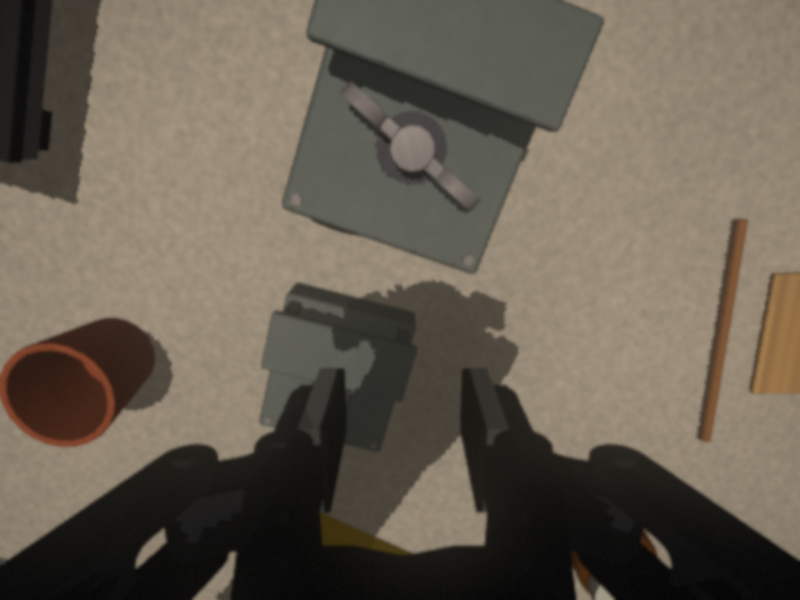

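The view shows the whole large timer, with its key hub at (412,148), wing ends at (355,95) and (470,200), and the hood behind it. Key and hood fits agree on the axis at (0.639,-0.188). Next I'll check the gripper's profile against the hood and get the wing angle.

Run:
```python
from h import *
np.set_printoptions(precision=1,suppress=True)
P=np.load("P.npy");st=state();R=st["tool_rot"];T=st["tool_pos"]
k=P[(np.hypot(P[:,0]-.639,P[:,1]+.1876)<.06)&(np.hypot(P[:,0]-.639,P[:,1]+.1876)>.02)&(P[:,2]>.085)&(P[:,2]<.106)]
k=k[(k-[.639,-.1876,0])[:,:2]@[.9987,.0516]<.033]
d=(k-[.639,-.1876,0])[:,:2];z=(d[:,0]+1j*d[:,1])**2
print(len(k),"wing az",np.degrees(np.angle(z.sum()))/2)
g=(P[P[:,2]>.17]-T)@R*1000
for lo in range(-90,30,6):
  s=g[(g[:,2]>=lo)&(g[:,2]<lo+6)]
  if len(s): print(lo,len(s),"y",s[:,1].min(),s[:,1].max(),"inner",np.abs(s[:,1]).min(),"x",s[:,0].min(),s[:,0].max(), "R",np.hypot(s[:,0],s[:,1]).max())
```

```text
765 wing az 71.110030927658
-78 697 y -29.235236260740866 14.810970603470883 inner 2.0510516943642063 x 23.67792475367232 28.10219905613372 R 38.13815752192002
-72 3831 y -64.0741064413939 48.74122560688377 inner 0.005487632797102467 x 16.806942823720824 26.377640100236906 R 66.83730147976057
-66 6996 y -66.97582400008655 52.56650270498668 inner 0.004901174144736739 x 10.886926182662084 26.171761610108724 R 69.5166423468293
-60 5972 y -67.05338807106101 52.31094194954922 inner 0.0015332412662962223 x 5.506763065354253 26.225147320763405 R 69.35575018891335
-54 3355 y -64.51878613776145 49.92980050841616 inner 6.674165743923238 x -1.3996737001874595 26.369981182616403 R 67.13577277666859
-48 3409 y -62.79219096765156 47.027447399206196 inner 7.7918167698629155 x -5.211230255724261 24.52707320619751 R 65.33433395372327
-42 6895 y -59.072176879146745 45.626227939526856 inner 9.443433025922861 x -5.197964879762933 22.630583388279284 R 62.02856776400407
-36 2053 y -57.12609606494715 43.087748217591624 inner 10.491261625008896 x -4.6730257273982385 22.636028708700614 R 60.078546912177195
-
[... 349 characters left out ...]
2928847 19.84697032460419 R 40.52391030991678
-12 678 y -37.87373578677948 23.396008412683145 inner 9.625972149722937 x -2.8509614184672927 19.828571954807128 R 40.611298578112475
-6 605 y -37.98808444909811 23.43236170688456 inner 9.560022581601615 x -3.4482574128278207 19.913409485769833 R 40.66853039236546
0 526 y -38.02232669010432 23.217086663503366 inner 9.573826673483486 x -3.4236306180525586 20.003102467766116 R 40.63265806709197
6 374 y -37.31755527306091 22.459712647629512 inner 9.554310813782056 x -3.150933748247852 19.787085559458546 R 39.9634668571892
12 73 y -24.598662735579804 14.310073722946662 inner 9.616729719709095 x -1.3758175741815697 18.5495269611059 R 29.23419042258417
```

Request:
arm_command --claw '[0.38,0.38,0.38,0.38,0.38]' --pt "0.031 0 0" --pt "0.031 0 0" --pt "0.031 0 0" --pt "0 0 0" --pt "0 0 0" --twist '[0,0,0,-0.238,-0.238]'

```text
time: 3.52
tool_pos: [0.6379, -0.1907, 0.3036]
tool_rot: [[0.807, 0.591, -0.001], [0.591, -0.807, 0.0], [-0.0, -0.001, -1.0]]
wrist_force: [0.2, -0.4, 0.1]
opening: 0.0328
grasp_force: 0.0
```

Request:
arm_command --claw '[0.38,0.38,0.38,0.38,0.38]' --pt "0 0 0" --pt "0 0 0" --pt "0 0 0" --pt "0 0 0" --pt "0 0 0" --twist '[-0.238,-0.238,-0.238,-0.238,-0.238]'

```text
time: 3.93
tool_pos: [0.6369, -0.1922, 0.3043]
tool_rot: [[0.312, 0.95, -0.0], [0.95, -0.312, -0.001], [-0.001, -0.0, -1.0]]
wrist_force: [0.4, -0.2, -0.0]
opening: 0.0324
grasp_force: 0.0
```

Request:
arm_command --claw '[0.38,0.38,0.38,0.38,0.38]' --pt "0 0 0" --pt "0 0 0" --pt "0 0 0" --pt "0 0 0" --pt "0 0 0" --twist '[-0.238,-0.238,-0.238,-0.238,-0.238]'

```text
time: 4.35
tool_pos: [0.6369, -0.1922, 0.3043]
tool_rot: [[-0.301, 0.954, -0.0], [0.954, 0.301, -0.001], [-0.001, -0.001, -1.0]]
wrist_force: [0.2, 0.0, -0.7]
opening: 0.0323
grasp_force: 0.0
```

Request:
arm_command --claw '[0.38,0.38,0.38,0.38,0.38]' --pt "0 0 0" --pt "0 0 0" --pt "0 0 0" --pt "0 0 0" --pt "0 0 0" --twist '[-0.238,-0.238,-0.238,-0.238,-0.238]'

```text
time: 4.77
tool_pos: [0.6369, -0.1922, 0.3043]
tool_rot: [[-0.801, 0.598, -0.0], [0.598, 0.801, -0.001], [-0.0, -0.001, -1.0]]
wrist_force: [0.2, 0.0, -0.3]
opening: 0.032
grasp_force: 0.0
```

Request:
arm_command --claw '[0.38,0.38,0.38,0.38,0.38]' --pt "0 0 0" --pt "0 0 0" --pt "0 0 0" --pt "0 0 0" --pt "0 0 0" --twist '[-0.238,-0.238,-0.238,-0.238,-0.238]'

```text
time: 5.18
tool_pos: [0.6369, -0.1922, 0.3042]
tool_rot: [[-1.0, 0.019, -0.0], [0.019, 1.0, -0.001], [0.0, -0.001, -1.0]]
wrist_force: [0.7, 0.2, -0.6]
opening: 0.0324
grasp_force: 0.0
```

Run:
```python
from h import *
st=state();R=st["tool_rot"];print(st["tool_pos"],np.degrees(np.arctan2(R[1,0],R[0,0])),st["joints"],R[2,2])
```

```text
[ 0.63690566 -0.19222648  0.30422605] 178.93859132575042 [ 43.2293444   29.76296004 -46.73616117  69.70087066  21.25467955
  88.99667835  89.08135212] -0.9999993742822004
```

Request:
arm_command --claw '[0.38,0.38,0.38,0.38,0.38]' --pt "0 0 0" --pt "0 0 0" --pt "0 0 0" --pt "0 0 0" --pt "0 0 0" --twist '[-0.238,-0.238,-0.238,-0.238,-0.238]'

```text
time: 5.6
tool_pos: [0.6369, -0.1922, 0.3042]
tool_rot: [[-0.823, -0.568, -0.001], [-0.568, 0.823, -0.001], [0.001, -0.001, -1.0]]
wrist_force: [0.9, -0.5, 0.2]
opening: 0.0322
grasp_force: 0.0
```

Request:
arm_command --claw '[0.38,0.38,0.38,0.38,0.38]' --pt "0 0 0" --pt "-0.004 0.004 0.04" --pt "0 0 0.04" --pt "0 0 0.04" --pt "0 0 0.04" --twist '[-0.145,0,0,0,0]'

```text
time: 6.02
tool_pos: [0.6372, -0.1878, 0.1749]
tool_rot: [[-0.781, -0.624, -0.0], [-0.624, 0.781, -0.001], [0.001, -0.001, -1.0]]
wrist_force: [0.5, -0.9, 0.4]
opening: 0.0324
grasp_force: 0.0
```

Request:
arm_command --claw '[0.38,0.38,0.38,0.38,0.38]' --pt "0 0 0.035" --pt "0 0 0.032" --pt "0 0 0" --pt "0 0 0" --pt "0 0 0" --twist '[0,0,0,0,0]'

```text
time: 6.43
tool_pos: [0.6385, -0.1867, 0.1245]
tool_rot: [[-0.78, -0.625, 0.001], [-0.625, 0.78, -0.0], [-0.001, -0.001, -1.0]]
wrist_force: [0.2, 0.8, 0.2]
opening: 0.0323
grasp_force: 0.0
```

Run:
```python
from h import *
w=get_image("wrist")
cv2.imwrite("pics/e.png",cv2.resize(w["img"][:,:,::-1],(800,600)))
st=state();R=st["tool_rot"];print(st["tool_pos"],np.degrees(np.arctan2(R[1,0],R[0,0])),st["joints"],R[2,2])
```

```text
[ 0.63890461 -0.1863627   0.1249962 ] -141.26427044746853 [ 46.93264565  38.52041527 -50.60399085  83.17538337  30.35211559
  72.43873334 122.11590495] -0.9999968099638069
```

View pics/e.png

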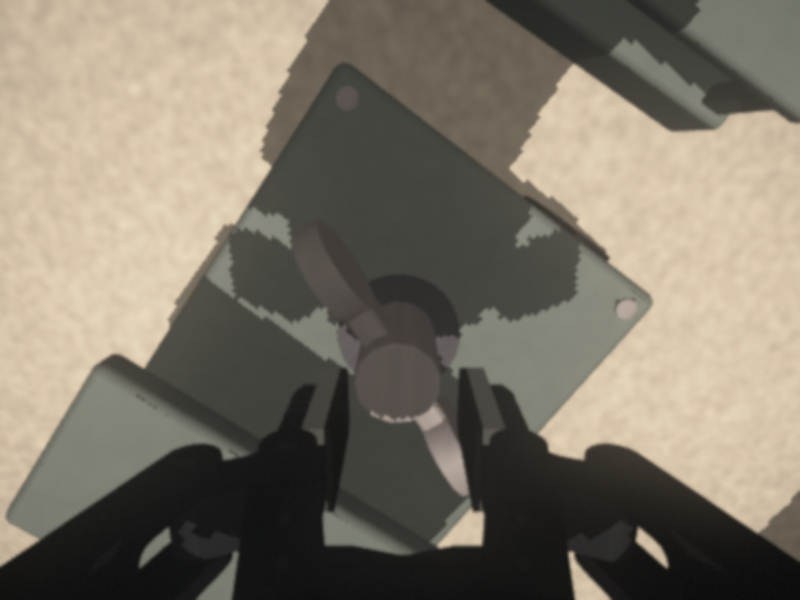

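The hub (398,380) sits midway between the pads (345 and 462), and the wings run through the gap. I'm lowering onto it and starting to wind.

Request:
arm_command --claw '[0.38,0.38,0.38,0.38,0.38]' --pt "0.002 0 0.012" --pt "0 0 0.012" --pt "0 0 0.011" --pt "0 0 0" --pt "0 0 0" --twist '[0,0,0,0,0]'

```text
time: 6.9
tool_pos: [0.6366, -0.1875, 0.0939]
tool_rot: [[-0.78, -0.626, -0.001], [-0.626, 0.78, -0.0], [0.001, 0.0, -1.0]]
wrist_force: [2.9, -2.4, -1.8]
opening: 0.0326
grasp_force: 1.7
```

Request:
arm_command --claw '[0.38,0.38,0.38,0.38,0.38]' --pt "0 0 0" --pt "0 0 0" --pt "0 0 0" --pt "0 0 0" --pt "0 0 0" --twist '[0.1,0.1,0.1,0.1,0.1]'

```text
time: 7.32
tool_pos: [0.6383, -0.187, 0.0947]
tool_rot: [[-0.916, -0.401, 0.003], [-0.401, 0.916, 0.0], [-0.003, -0.001, -1.0]]
wrist_force: [10.1, -2.6, -9.6]
opening: 0.0326
grasp_force: 5.3
```

```bash
cat > q.py <<'E'
from h import *
np.set_printoptions(precision=4,suppress=True)
st=state();R=st["tool_rot"];print(st["time"],st["tool_pos"],"az",np.degrees(np.arctan2(R[1,0],R[0,0])),"j7",st["joints"][6],st["wrist_force"],st["ft_torque"])
E
python3 q.py
```

```text
7.3167 [ 0.6383 -0.187   0.0947] az -156.35401325716307 j7 107.47996870525164 [10.0805 -2.628  -9.6273] [-0.3621 -2.3046  0.2002]
```

Request:
arm_command --claw '[0.38,0.38,0.38,0.38,0.38]' --pt "0 0 0" --pt "0 0 0" --pt "0 0 0" --pt "0 0 0" --pt "0 0 0" --twist '[0.1,0.1,0.15,0.15,0.15]'

```text
time: 7.73
tool_pos: [0.6386, -0.1874, 0.0951]
tool_rot: [[-0.997, -0.071, 0.004], [-0.071, 0.997, -0.0], [-0.004, -0.001, -1.0]]
wrist_force: [10.9, -3.4, -7.0]
opening: 0.0325
grasp_force: 5.1
```

Request:
arm_command --claw '[0.38,0.38,0.38,0.38,0.38]' --pt "0 0 0" --pt "0 0 0" --pt "0 0 0" --pt "0 0 0" --pt "0 0 0" --twist '[0.15,0.15,0.15,0.15,0.15]'

```text
time: 8.15
tool_pos: [0.6385, -0.188, 0.0954]
tool_rot: [[-0.948, 0.317, 0.004], [0.317, 0.949, -0.001], [-0.004, 0.0, -1.0]]
wrist_force: [9.2, -4.3, -4.7]
opening: 0.0325
grasp_force: 5.2
```

```bash
python3 q.py
```

```text
8.15 [ 0.6385 -0.188   0.0954] az 161.53222156014468 j7 68.69540301777948 [ 9.2285 -4.2531 -4.7297] [-0.9563 -2.0846  0.234 ]
```

Request:
arm_command --claw '[0.38,0.38,0.38,0.38,0.38]' --pt "-0.002 0 0" --pt "0 0 0" --pt "0 0 0" --pt "0 0 0" --pt "0 0 0" --twist '[0.2,0.2,0.2,0.2,0.2]'

```text
time: 8.57
tool_pos: [0.639, -0.188, 0.0952]
tool_rot: [[-0.662, 0.749, 0.002], [0.749, 0.662, -0.001], [-0.002, 0.001, -1.0]]
wrist_force: [3.9, -2.4, -1.3]
opening: 0.0326
grasp_force: 5.8
```

Request:
arm_command --claw '[0.38,0.38,0.38,0.38,0.38]' --pt "0 0 0" --pt "0 0 0" --pt "0 0 0" --pt "0 0 0" --pt "0 0 0" --twist '[0.2,0.2,0.2,0.2,0.2]'

```text
time: 8.98
tool_pos: [0.6389, -0.1875, 0.0954]
tool_rot: [[-0.2, 0.98, 0.001], [0.98, 0.2, -0.001], [-0.001, 0.001, -1.0]]
wrist_force: [-0.4, -1.4, 1.8]
opening: 0.0325
grasp_force: 9.5
```

```bash
python3 q.py
```

```text
8.9833 [ 0.6389 -0.1875  0.0954] az 101.52149547231605 j7 13.22456782970898 [-0.391  -1.3578  1.7706] [-0.5196 -0.5474  0.4478]
```

Request:
arm_command --claw '[0.38,0.38,0.38,0.38,0.38]' --pt "0 0 0" --pt "0 0 0" --pt "0 0 0" --pt "0 0 0" --pt "0 0 0" --twist '[0.2,0.2,0.2,0.2,0.2]'

```text
time: 9.4
tool_pos: [0.6391, -0.1875, 0.0954]
tool_rot: [[0.317, 0.948, 0.002], [0.948, -0.317, -0.001], [0.0, 0.002, -1.0]]
wrist_force: [4.0, -2.7, -0.5]
opening: 0.0326
grasp_force: 7.8
```

Request:
arm_command --claw '[0.38,0.38,0.38,0.38,0.38]' --pt "0 0 0" --pt "0 0 0" --pt "0 0 0" --pt "0 0 0" --pt "0 0 0" --twist '[0.2,0.2,0.2,0.2,0.2]'

```text
time: 9.82
tool_pos: [0.6394, -0.1875, 0.0954]
tool_rot: [[0.749, 0.663, 0.002], [0.663, -0.749, -0.001], [0.001, 0.002, -1.0]]
wrist_force: [5.2, -3.1, -1.2]
opening: 0.0324
grasp_force: 7.2
```

```bash
python3 q.py
```

```text
9.8167 [ 0.6394 -0.1875  0.0954] az 41.51264716334484 j7 -42.38468548030459 [ 5.1651 -3.0758 -1.1525] [-0.5898 -1.0081  0.2494]
```

Request:
arm_command --claw '[0.38,0.38,0.38,0.38,0.38]' --pt "0 0 0" --pt "0 0 0" --pt "0 0 0" --pt "0 0 0" --pt "0 0 0" --twist '[0.2,0.2,0.2,0.2,0.2]'

```text
time: 10.23
tool_pos: [0.6396, -0.1876, 0.0954]
tool_rot: [[0.98, 0.2, 0.003], [0.2, -0.98, -0.001], [0.003, 0.001, -1.0]]
wrist_force: [5.5, -3.4, -2.4]
opening: 0.0323
grasp_force: 7.4
```

Request:
arm_command --claw '[0.38,0.38,0.38,0.38,0.38]' --pt "0 0 0" --pt "0 0 0" --pt "0 0 0" --pt "0 0 0" --pt "0 0 0" --twist '[0.2,0.2,0.2,0.2,0.2]'

```text
time: 10.65
tool_pos: [0.6397, -0.1877, 0.0954]
tool_rot: [[0.948, -0.317, 0.003], [-0.317, -0.948, -0.001], [0.003, -0.0, -1.0]]
wrist_force: [6.6, -4.4, -2.6]
opening: 0.0326
grasp_force: 7.5
```

Request:
arm_command --claw '[0.38,0.38,0.38,0.38,0.38]' --pt "0 0 0" --pt "0 0 0" --pt "0 0 0" --pt "0 0 0" --pt "0 0 0" --twist '[0.2,0.2,0.2,0.2,0.1]'

```text
time: 11.07
tool_pos: [0.6397, -0.188, 0.0954]
tool_rot: [[0.7, -0.714, 0.003], [-0.714, -0.7, -0.001], [0.003, -0.001, -1.0]]
wrist_force: [6.5, -4.1, -2.5]
opening: 0.0325
grasp_force: 7.3
```

```bash
python3 q.py
```

```text
11.0667 [ 0.6397 -0.188   0.0954] az -45.535583867485734 j7 -123.13274767821972 [ 6.4741 -4.1005 -2.4696] [-0.971  -1.4727  0.3042]
```

Request:
arm_command --claw '[0.38,0.38,0.38,0.38,0.38]' --pt "0 0 0" --pt "0 0 -0.02" --pt "0 0 -0.04" --pt "0 0 -0.04" --pt "0 0 -0.04" --twist '[-0.2,-0.1,0,0,0]'

```text
time: 11.48
tool_pos: [0.638, -0.1866, 0.208]
tool_rot: [[0.807, -0.59, -0.001], [-0.59, -0.807, 0.001], [-0.001, -0.0, -1.0]]
wrist_force: [0.3, 0.1, 0.2]
opening: 0.0328
grasp_force: 0.0
```

Request:
arm_command --claw '[0.38,0.38,0.38,0.38,0.38]' --pt "0 0 0" --pt "0 0 0" --pt "0 0 0" --pt "0 0 0" --pt "0 0 0" --twist '[-0.238,-0.238,-0.238,-0.238,-0.238]'

```text
time: 11.9
tool_pos: [0.6383, -0.1866, 0.2069]
tool_rot: [[1.0, -0.002, -0.0], [-0.002, -1.0, 0.001], [-0.0, -0.001, -1.0]]
wrist_force: [1.3, -0.4, 0.0]
opening: 0.0323
grasp_force: 0.0
```

```bash
cat > key.py <<'E'
from h import *
for i in range(1): w=get_image("wrist")
z=w["z_map"];v,u=np.mgrid[:z.shape[0],:z.shape[1]];m=z>0
P=((np.linalg.inv(w["mtx"])@np.stack([u[m],v[m],np.ones(m.sum())])*z[m]).T-w["t"])@w["R"]
d=P[:,:2]-[.639,-.1877];r=np.hypot(*d.T)
k=(r<.06)&(r>.018)&(P[:,2]>.075)&(P[:,2]<.105)&(d@[.9987,.0516]<.06)
q=d[k];c=(q[:,0]+1j*q[:,1])**2
print(k.sum(),"wing az",np.degrees(np.angle(c.sum()))/2,"coh",abs(c.sum())/abs(c).sum())
import q
save(w,"key_%d.png"%(state()["time"]*100))
E
python3 key.py
```

```text
797 wing az 0.07447346533242485 coh 0.9831641594156653
11.95 [ 0.6383 -0.1867  0.2068] az 0.41372916338008847 j7 -79.40980435616079 [-0.4721  0.0088  0.0233] [ 0.0047 -0.0178 -0.0356]
```

Request:
arm_command --claw '[0.38,0.38,0.38,0.38,0.38]' --pt "0 0 0" --pt "0 0 0" --pt "0 0 0" --pt "0 0 0" --pt "0 0 0" --twist '[-0.238,-0.238,-0.238,-0.238,-0.238]'

```text
time: 12.37
tool_pos: [0.6383, -0.1868, 0.2067]
tool_rot: [[0.815, 0.579, -0.0], [0.579, -0.815, 0.001], [0.0, -0.001, -1.0]]
wrist_force: [-0.7, -1.1, -0.1]
opening: 0.0324
grasp_force: 0.0
```

Request:
arm_command --claw '[0.38,0.38,0.38,0.38,0.38]' --pt "0 0 0" --pt "0 0 0" --pt "0 0 0" --pt "0 0 0" --pt "0 0 0" --twist '[-0.238,-0.238,-0.238,-0.238,-0.238]'

```text
time: 12.78
tool_pos: [0.6383, -0.1868, 0.2068]
tool_rot: [[0.324, 0.946, -0.0], [0.946, -0.324, 0.001], [0.001, -0.001, -1.0]]
wrist_force: [-0.1, -0.3, -0.4]
opening: 0.0325
grasp_force: 0.0
```

Request:
arm_command --claw '[0.38,0.38,0.38,0.38,0.38]' --pt "0 0 0" --pt "0 0 0" --pt "0 0 0" --pt "0 0 0" --pt "0 0 0" --twist '[-0.238,-0.238,-0.238,-0.238,-0.238]'

```text
time: 13.2
tool_pos: [0.6383, -0.1868, 0.2068]
tool_rot: [[-0.289, 0.957, -0.0], [0.957, 0.289, 0.001], [0.001, -0.0, -1.0]]
wrist_force: [0.4, -0.3, -0.3]
opening: 0.0322
grasp_force: 0.0
```

Request:
arm_command --claw '[0.38,0.38,0.38,0.38,0.38]' --pt "0 0 0" --pt "0 0 0" --pt "0 0 0" --pt "0 0 0" --pt "0 0 0" --twist '[-0.238,-0.238,-0.238,-0.238,-0.238]'

```text
time: 13.62
tool_pos: [0.6383, -0.1869, 0.2068]
tool_rot: [[-0.793, 0.609, -0.0], [0.609, 0.793, 0.001], [0.001, 0.0, -1.0]]
wrist_force: [-1.0, 0.6, -0.2]
opening: 0.0325
grasp_force: 0.0
```

Request:
arm_command --claw '[0.38,0.38,0.38,0.38,0.38]' --pt "-0.0007 -0.0007 0" --pt "0 0 0.035" --pt "0 0 0.035" --pt "0 0 0.035" --pt "0 0 0" --twist '[-0.14,0,0,0,0]'

```text
time: 14.03
tool_pos: [0.6353, -0.1874, 0.1169]
tool_rot: [[-0.832, 0.554, -0.009], [0.554, 0.832, 0.003], [0.009, -0.003, -1.0]]
wrist_force: [-1.5, 0.1, -1.5]
opening: 0.0323
grasp_force: 0.0
```

```bash
python3 key.py
```

```text
3093 wing az -1.3608218077009349 coh 0.9796726651317442
14.0833 [ 0.6367 -0.1876  0.1201] az 146.36968264084464 j7 57.75015917515204 [ 0.4667 -0.0537  0.2296] [0.0317 0.0215 0.0971]
```

Request:
arm_command --claw '[0.38,0.38,0.38,0.38,0.38]' --pt "-0.001 0.0005 0" --pt "0 0 0" --pt "0 0 0" --pt "0 0 0" --pt "0 0 0" --twist '[0,0,0,0,0]'

```text
time: 14.5
tool_pos: [0.6398, -0.1885, 0.1238]
tool_rot: [[-0.833, 0.553, 0.001], [0.553, 0.833, -0.001], [-0.002, 0.0, -1.0]]
wrist_force: [-0.9, -0.1, -0.8]
opening: 0.0326
grasp_force: 0.0
```

```bash
python3 key.py
```

```text
2936 wing az -1.2686225778769145 coh 0.9845975909070589
14.55 [ 0.6397 -0.1884  0.1235] az 146.46159135414317 j7 57.85082862098004 [ 0.1049 -0.6784 -0.4183] [-0.0127  0.0325  0.024 ]
```

Request:
arm_command --claw '[0.38,0.38,0.38,0.38,0.38]' --pt "0.0014 0 0.011" --pt "0 0 0.012" --pt "0 0 0.011" --pt "0 0 0" --pt "0 0 0" --twist '[0,0,0,0,0]'

```text
time: 14.97
tool_pos: [0.6378, -0.1876, 0.0943]
tool_rot: [[-0.834, 0.552, -0.002], [0.552, 0.834, 0.001], [0.002, -0.001, -1.0]]
wrist_force: [0.3, -0.0, 0.9]
opening: 0.0324
grasp_force: 0.0
```

Request:
arm_command --claw '[0.38,0.38,0.38,0.38,0.38]' --pt "0 0 0" --pt "0 0 0" --pt "0 0 0" --pt "0 0 0" --pt "0 0 0" --twist '[0.1,0.1,0.1,0.1,0.1]'

```text
time: 15.38
tool_pos: [0.6388, -0.1881, 0.0958]
tool_rot: [[-0.661, 0.751, 0.001], [0.751, 0.661, -0.001], [-0.001, 0.0, -1.0]]
wrist_force: [0.8, -1.3, -1.6]
opening: 0.0324
grasp_force: 6.6
```

Request:
arm_command --claw '[0.38,0.38,0.38,0.38,0.38]' --pt "0 0 0" --pt "0 0 0" --pt "0 0 0" --pt "0 0 0" --pt "0 0 0" --twist '[0.1,0.1,0.1,0.1,0.1]'

```text
time: 15.8
tool_pos: [0.6388, -0.1879, 0.0958]
tool_rot: [[-0.444, 0.896, 0.001], [0.896, 0.444, -0.0], [-0.001, 0.001, -1.0]]
wrist_force: [1.4, -1.1, -1.7]
opening: 0.0323
grasp_force: 6.7
```

```bash
python3 q.py
```

```text
15.8 [ 0.6388 -0.1879  0.0958] az 116.34739250067636 j7 29.369506637337714 [ 1.4451 -1.0899 -1.6774] [-0.2181 -0.303   0.3523]
```

Request:
arm_command --claw '[0.38,0.38,0.38,0.38,0.38]' --pt "0 0 0" --pt "0 0 0" --pt "0 0 0" --pt "0 0 0" --pt "0 0 0" --twist '[0.06,0.06,0.06,0.06,0.06]'

```text
time: 16.22
tool_pos: [0.6388, -0.1878, 0.0958]
tool_rot: [[-0.299, 0.954, 0.001], [0.954, 0.299, -0.0], [-0.001, 0.001, -1.0]]
wrist_force: [0.5, -1.2, -1.9]
opening: 0.0324
grasp_force: 7.0
```

```bash
python3 q.py
```

```text
16.2167 [ 0.6388 -0.1878  0.0958] az 107.41720162894006 j7 21.08795836014177 [ 0.5458 -1.1626 -1.8591] [-0.0969 -0.2758  0.2896]
```

Request:
arm_command --claw '[0.38,0.38,0.38,0.38,0.38]' --pt "0 0 0" --pt "0 0 0" --pt "0 0 0" --pt "0 0 0" --pt "0 0 0" --twist '[0.05,0.05,0.05,0.04,0.04]'

```text
time: 16.63
tool_pos: [0.6388, -0.1877, 0.0958]
tool_rot: [[-0.182, 0.983, 0.001], [0.983, 0.182, -0.0], [-0.0, 0.001, -1.0]]
wrist_force: [1.9, -0.2, -0.1]
opening: 0.0326
grasp_force: 7.3
```

```bash
python3 q.py
```

```text
16.6333 [ 0.6388 -0.1877  0.0958] az 100.47990239292733 j7 14.660921228266215 [ 1.9263 -0.1583 -0.1076] [-0.1251 -0.5886  0.3484]
```

Request:
arm_command --claw '[0.38,0.38,0.38,0.38,0.38]' --pt "0 0 0" --pt "0 0 0" --pt "0 0 0" --pt "0 0 0" --pt "0 0 0" --twist '[0.05,0.05,0.05,0.04,0.04]'

```text
time: 17.05
tool_pos: [0.6388, -0.1876, 0.0958]
tool_rot: [[-0.062, 0.998, 0.001], [0.998, 0.062, -0.0], [-0.0, 0.001, -1.0]]
wrist_force: [3.8, 0.7, -0.3]
opening: 0.0327
grasp_force: 10.4
```

```bash
python3 q.py
```

```text
17.05 [ 0.6388 -0.1876  0.0958] az 93.57176869681305 j7 8.250578393656285 [ 3.8226  0.6583 -0.3276] [-0.1055 -0.9033  0.4609]
```

Request:
arm_command --claw '[0.38,0.38,0.38,0.38,0.38]' --pt "0 0 0" --pt "0 0 0" --pt "0 0 0" --pt "0 0 0" --pt "0 0 0" --twist '[0.03,0.03,0.03,0.03,0.01]'

```text
time: 17.47
tool_pos: [0.6388, -0.1876, 0.0957]
tool_rot: [[0.005, 1.0, 0.001], [1.0, -0.005, -0.0], [-0.0, 0.001, -1.0]]
wrist_force: [5.0, -0.4, 0.7]
opening: 0.0326
grasp_force: 16.6
```

```bash
python3 q.py
```

```text
17.4667 [ 0.6388 -0.1876  0.0957] az 89.72000137831438 j7 4.675474757646652 [ 4.9924 -0.3899  0.6959] [-0.1004 -1.1583  0.6851]
```

Torque rose steeply, 0.35 to 0.69 N m over about 10 degrees, with little side force. That is the stop, after about 5.1 rad. I'm backing off and lifting clear.

Request:
arm_command --claw '[0.38,0.38,0.38,0.38,0.38]' --pt "0 0 0" --pt "0 0 0" --pt "0 0 -0.015" --pt "0 0 -0.03" --pt "0 0 -0.03" --twist '[-0.2,-0.2,-0.1,0,0]'

```text
time: 17.88
tool_pos: [0.6366, -0.1876, 0.1544]
tool_rot: [[-0.254, 0.967, -0.005], [0.967, 0.254, 0.001], [0.003, -0.004, -1.0]]
wrist_force: [0.5, -0.1, 0.3]
opening: 0.0321
grasp_force: 0.0
```

Request:
arm_command --claw '[0.38,0.38,0.38,0.38,0.38]' --pt "0 0 -0.045" --pt "0 0 -0.045" --pt "0 0 -0.045" --pt "0 0 -0.02" --pt "0 0 0" --twist '[0,0,0,0,0]'

```text
time: 18.3
tool_pos: [0.639, -0.188, 0.2841]
tool_rot: [[-0.254, 0.967, 0.004], [0.967, 0.254, -0.001], [-0.002, 0.004, -1.0]]
wrist_force: [-0.2, 0.0, -1.0]
opening: 0.0323
grasp_force: 0.0
```

```bash
python3 key.py
python3 - <<'E'
from h import *
np.set_printoptions(precision=4,suppress=True)
t=get_image("top");s=get_image("scene")
for p in(t,s):
  z=p["z_map"];v,u=np.mgrid[:z.shape[0],:z.shape[1]];m=z>0
  P=((np.linalg.inv(p["mtx"])@np.stack([u[m],v[m],np.ones(m.sum())])*z[m]).T-p["t"])@p["R"]
  L=P[(P[:,2]>.185)&(P[:,2]<.21)&(P[:,1]>.02)&(P[:,1]<.4)&(P[:,0]>.5)]
  print("lid",cv2.minAreaRect(L[:,:2].astype(np.float32)*1000),np.median(L[:,2]))
  b=P[(P[:,2]>.15)&(P[:,2]<.205)&(P[:,0]>.43)&(P[:,0]<.492)&(abs(P[:,1]-.18)<.1)]
  print("bar",len(b),b.mean(0),b.min(0),b.max(0),np.polyfit(b[:,1],b[:,0],1))
E
```

```text
916 wing az -38.72862365321138 coh 0.9835243178559141
18.35 [ 0.6383 -0.188   0.2812] az 104.70452530418515 j7 20.977446441858948 [ 0.5377  0.9495 -0.3979] [-0.03   -0.013   0.0216]
lid ((622.3447265625, 201.96798706054688), (255.70169067382812, 243.20175170898438), 5.854739189147949) 0.19657052602873437
bar 159 [0.4695 0.1888 0.1897] [0.4566 0.1234 0.1771] [0.492  0.2466 0.199 ] [-0.0414  0.4774]
lid ((624.1734008789062, 202.33074951171875), (258.2291259765625, 243.4605255126953), 5.833971977233887) 0.19673848764070698
bar 283 [0.4737 0.1932 0.1893] [0.4594 0.1228 0.1787] [0.4919 0.2501 0.1945] [-0.0615  0.4856]
```

Request:
arm_command --claw '[0.38,0.38,0.38,0.38,0.38]' --pt "0.041 -0.011 -0.009" --pt "0.041 -0.011 -0.009" --pt "0.041 -0.011 -0.009" --pt "0.041 -0.011 -0.009" --pt "0.041 -0.011 -0.009" --twist '[0,0,0,0,0]'

```text
time: 18.87
tool_pos: [0.5521, -0.0393, 0.3137]
tool_rot: [[-0.254, 0.967, -0.004], [0.967, 0.254, 0.0], [0.001, -0.004, -1.0]]
wrist_force: [0.7, 0.3, 0.2]
opening: 0.0325
grasp_force: 0.0
```

Request:
arm_command --claw '[0.38,0.38,0.38,0.38,0.38]' --pt "0.041 -0.011 -0.009" --pt "0.041 -0.011 -0.009" --pt "0.041 -0.011 -0.009" --pt "0.041 -0.011 -0.009" --pt "0.041 -0.011 -0.009" --twist '[0,0,0,0,0]'

```text
time: 19.28
tool_pos: [0.4679, 0.1077, 0.35]
tool_rot: [[-0.254, 0.967, -0.003], [0.967, 0.254, -0.001], [0.0, -0.004, -1.0]]
wrist_force: [1.1, 0.5, 0.5]
opening: 0.0323
grasp_force: 0.0
```

Request:
arm_command --claw '[0.38,0.38,0.38,0.38,0.38]' --pt "0 0 0" --pt "0 0 0" --pt "0 0 0" --pt "0 0 0" --pt "0 0 0" --twist '[0.15,0.145,0,0,0]'

```text
time: 19.7
tool_pos: [0.4695, 0.1064, 0.3505]
tool_rot: [[-0.105, 0.995, -0.002], [0.995, 0.105, -0.0], [0.0, -0.002, -1.0]]
wrist_force: [0.3, 0.4, -1.5]
opening: 0.0322
grasp_force: 0.0
```

```bash
cat > bar.py <<'E'
from h import *
w=get_image("wrist")
import q
cv2.imwrite("pics/f_%d.png"%(state()["time"]*100),cv2.resize(w["img"][:,:,::-1],(800,600)))
for r in landmark_of("lid_bar",w)[:2]: print(r, back(w,r["location"]))
z=w["z_map"];v,u=np.mgrid[:z.shape[0],:z.shape[1]];m=z>0
P=((np.linalg.inv(w["mtx"])@np.stack([u[m],v[m],np.ones(m.sum())])*z[m]).T-w["t"])@w["R"]
b=P[(P[:,2]>.175)&(P[:,2]<.2)&(P[:,0]>.44)&(P[:,0]<.483)&(abs(P[:,1]-.18)<.045)]
print(len(b),b.mean(0),b.min(0),b.max(0),np.polyfit(b[:,1],b[:,0],1),np.percentile(b[:,2],90))
E
python3 bar.py; ls pics
```

```text
19.75 [0.4696 0.1065 0.3507] az 95.9910033373471 j7 -12.023992947801537 [ 0.0154 -0.3768  0.3673] [-0.0252  0.0549  0.0302]
{'location': [272.0, 84.8], 'score': 0.81} [0.4725 0.185  0.1925]
1981 [0.4712 0.1824 0.191 ] [0.4602 0.135  0.1839] [0.4827 0.2249 0.1948] [-0.1042  0.4902] 0.19285248187467238
a.png
b.png
c.png
d.png
e.png
f_1975.png
key_1195.png
key_1408.png
key_1455.png
key_1835.png
```

Request:
arm_command --claw '[0.38,0.38,0.38,0.38,0.38]' --pt "0.034 0.004 0" --pt "0.033 0.004 0" --pt "0.033 0.004 0" --pt "0 0 0.04" --pt "0 0 0.04" --twist '[0,0,0,0,0]'

```text
time: 20.22
tool_pos: [0.4713, 0.1897, 0.2877]
tool_rot: [[-0.107, 0.994, 0.003], [0.994, 0.107, 0.002], [0.001, 0.003, -1.0]]
wrist_force: [0.3, -0.4, -0.0]
opening: 0.0324
grasp_force: 0.0
```

Request:
arm_command --claw '[0.38,0.38,0.38,0.38,0.38]' --pt "0 0 0.04" --pt "0 0 0.01" --pt "0 0 0" --pt "0 0 0" --pt "0 0 0" --twist '[0,0,0,0,0]'

```text
time: 20.63
tool_pos: [0.4719, 0.1879, 0.2495]
tool_rot: [[-0.103, 0.995, 0.003], [0.995, 0.103, 0.001], [0.001, 0.003, -1.0]]
wrist_force: [0.2, -0.8, 0.4]
opening: 0.0324
grasp_force: 0.0
```

```bash
python3 bar.py
```

```text
20.6833 [0.4719 0.1879 0.2495] az 95.9195739188956 j7 -24.628511120583738 [ 0.0398  0.4837 -0.0527] [-0.0262  0.0171  0.0437]
{'location': [255.6, 221.4], 'score': 0.89} [0.4708 0.188  0.1922]
3266 [0.4714 0.1829 0.1909] [0.4605 0.135  0.1846] [0.4828 0.225  0.1948] [-0.1018  0.49  ] 0.19261789900801848
```

```bash
cp pics/f_20*.png pics/g.png; ls pics
```

```text
a.png
b.png
c.png
d.png
e.png
f_1975.png
f_2068.png
g.png
key_1195.png
key_1408.png
key_1455.png
key_1835.png
```

View pics/g.png

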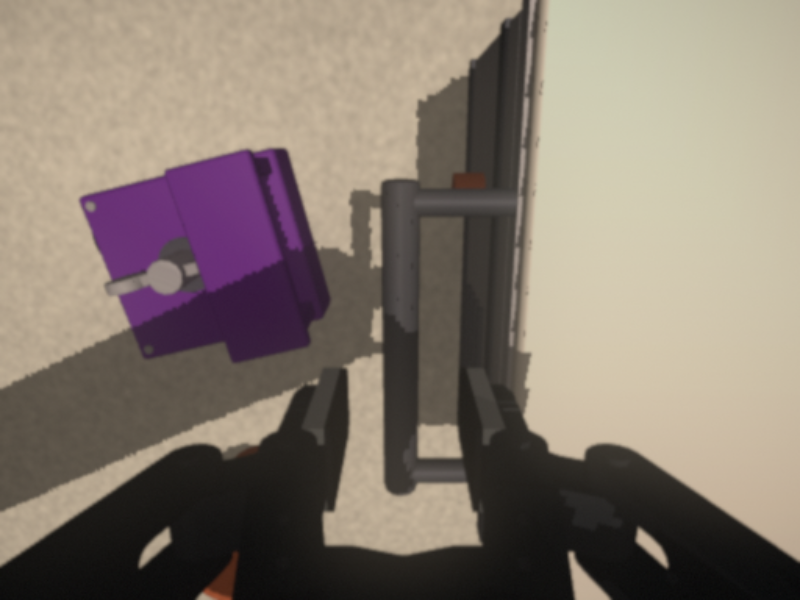

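The bar (400, 180–490) lies midway between the pads, with its arms clear of them. I'm descending and gripping.

Request:
arm_command --claw '[0.38,0.38,0.38,0.38,0.38]' --pt "0 -0.001 0.025" --pt "0 0 0.025" --pt "0 0 0.02" --pt "0 0 0.012" --pt "0 0 0" --twist '[0,0,0,0,0]'

```text
time: 21.15
tool_pos: [0.4697, 0.1871, 0.1809]
tool_rot: [[-0.103, 0.995, -0.002], [0.995, 0.103, -0.001], [-0.0, -0.002, -1.0]]
wrist_force: [-0.4, 0.1, -0.4]
opening: 0.0327
grasp_force: 0.0
```

Request:
arm_command --claw '[0.05,0.05,0.05,0.05,0.05]' --pt "0 0 0" --pt "0 0 0" --pt "0 0 0" --pt "0 0 0" --pt "0 0 0" --twist '[0,0,0,0,0]' --force 35

```text
time: 21.57
tool_pos: [0.4711, 0.1878, 0.1829]
tool_rot: [[-0.103, 0.995, 0.002], [0.995, 0.103, 0.001], [0.0, 0.002, -1.0]]
wrist_force: [3.2, 1.3, 1.3]
opening: 0.0126
grasp_force: 34.4
```

```bash
python3 q.py
python3 - <<'E'
import numpy as np
a0=np.arctan2(13,282);r=np.hypot(13,282)
for d in range(0,32,5):
  a=a0+np.radians(d);print(d,282-r*np.cos(a),r*np.sin(a)-13)
E
```

```text
21.5667 [0.4711 0.1878 0.1829] az 95.92020802982097 j7 -26.722150207298853 [3.178  1.3386 1.287 ] [ 0.226  -0.6736  0.0533]
0 0.0 0.0
5 2.2061197938473356 24.528450530032302
10 6.541639960227428 48.77128689123306
15 12.97356457281552 72.54400646066874
20 21.45294280160749 95.66568448805539
25 31.91524145829382 117.9603510423537
30 44.280836132788295 139.25833024919768
```

Request:
arm_command --claw '[0.05,0.05,0.05,0.05,0.05]' --pt "0 0.0014 -0.0153" --pt "0 0.0014 -0.0153" --pt "0 0.0027 -0.0152" --pt "0 0.0027 -0.0152" --pt "0 0.004 -0.0149" --twist '[0,0,0,0,0]'

```text
time: 21.98
tool_pos: [0.4801, 0.1887, 0.2426]
tool_rot: [[-0.103, 0.995, 0.0], [0.995, 0.103, 0.001], [0.001, 0.0, -1.0]]
wrist_force: [7.7, 5.0, -11.2]
opening: 0.0128
grasp_force: 34.1
```

```bash
python3 q.py
```

```text
21.9833 [0.4801 0.1887 0.2426] az 95.93290178928399 j7 -25.062110050356505 [  7.6881   4.9867 -11.1643] [ 0.7927 -1.2232 -0.0985]
```

Request:
arm_command --claw '[0.05,0.05,0.05,0.05,0.05]' --pt "0 0.004 -0.0149" --pt "0 0.0053 -0.0145" --pt "0 0.0053 -0.0145" --pt "0 0.0065 -0.0139" --pt "0 0.0065 -0.0139" --twist '[0,0,0,0,0]'

```text
time: 22.4
tool_pos: [0.5011, 0.1909, 0.2992]
tool_rot: [[-0.104, 0.995, -0.003], [0.995, 0.104, -0.0], [0.0, -0.003, -1.0]]
wrist_force: [4.1, 3.3, -11.5]
opening: 0.0129
grasp_force: 34.0
```

Request:
arm_command --claw '[0.05,0.05,0.05,0.05,0.05]' --pt "0 0.0077 -0.0133" --pt "0 0.0077 -0.0133" --pt "0 0 0" --pt "0 0 0" --pt "0 0 0" --twist '[0,0,0,0,0]'

```text
time: 22.82
tool_pos: [0.5134, 0.1922, 0.3214]
tool_rot: [[-0.104, 0.995, -0.001], [0.995, 0.104, -0.0], [-0.0, -0.001, -1.0]]
wrist_force: [-5.7, -1.1, 4.1]
opening: 0.0129
grasp_force: 35.5
```

```bash
python3 q.py
```

```text
22.8167 [0.5134 0.1922 0.3214] az 95.95525592657879 j7 -24.712584625183446 [-5.6869 -1.141   4.1187] [-0.1835  1.2889  0.0043]
```

Request:
arm_command --claw '[0.38,0.38,0.38,0.38,0.38]' --pt "0 0 0" --pt "0 0 0" --pt "0 0 0" --pt "0 0 0" --pt "0 0 0" --twist '[0,0,0,0,0]'

```text
time: 23.23
tool_pos: [0.5142, 0.1919, 0.3212]
tool_rot: [[-0.103, 0.995, 0.0], [0.995, 0.103, -0.0], [-0.0, 0.0, -1.0]]
wrist_force: [-0.1, 0.1, 0.6]
opening: 0.0326
grasp_force: 0.0
```

Request:
arm_command --claw '[0.38,0.38,0.38,0.38,0.38]' --pt "0 0 -0.02" --pt "0 0 -0.03" --pt "0 0 -0.03" --pt "0 0 -0.03" --pt "0 0 0" --twist '[0,0,0,0,0]'

```text
time: 23.65
tool_pos: [0.5149, 0.1927, 0.4138]
tool_rot: [[-0.103, 0.995, 0.006], [0.995, 0.103, 0.002], [0.001, 0.006, -1.0]]
wrist_force: [0.8, 0.4, 0.4]
opening: 0.0327
grasp_force: 0.0
```

```bash
python3 q.py
python3 - <<'E'
from h import *
np.set_printoptions(precision=3,suppress=True)
s=get_image("scene");t=get_image("top");w=get_image("wrist")
cv2.imwrite("pics/z.png",cv2.resize(s["img"][:,:,::-1],(800,600)))
for n in("pot","bowl","jar"):
  for p in(s,t): print(n,[(np.round(r["location"]),round(r["score"],2)) for r in landmark_of(n,p)[:1]])
for p in (s,t,w):
  z=p["z_map"];v,u=np.mgrid[:z.shape[0],:z.shape[1]];m=z>0
  P=((np.linalg.inv(p["mtx"])@np.stack([u[m],v[m],np.ones(m.sum())])*z[m]).T-p["t"])@p["R"]
  a=np.radians(5.9);e=(P-[.752,.21,0])@[np.cos(a),np.sin(a),0];f=(P-[.752,.21,0])@[-np.sin(a),np.cos(a),0]
  L=(e>-.2)&(e<-.03)&(abs(f)<.1)&(P[:,2]>.2)&(P[:,2]<.32)
  if L.sum()>50: print(L.sum(),"lid deg",-np.degrees(np.arctan(np.polyfit(e[L],P[L,2],1)[0])))
E
```

```text
23.65 [0.5149 0.1927 0.4138] az 95.92079488498004 j7 -24.412098525862326 [0.8453 0.3716 0.3929] [ 0.0392 -0.0177 -0.0444]
pot [(array([274., 196.]), 0.9)]
pot [(array([264., 226.]), 0.67)]
bowl [(array([394., 329.]), 0.62)]
bowl [(array([133., 226.]), 0.73)]
jar [(array([206., 122.]), 0.63)]
jar [(array([382., 227.]), 0.57)]
6701 lid deg 29.368478468693834
669 lid deg 29.251574572775656
34429 lid deg 29.18469628759972
```

View pics/z.png

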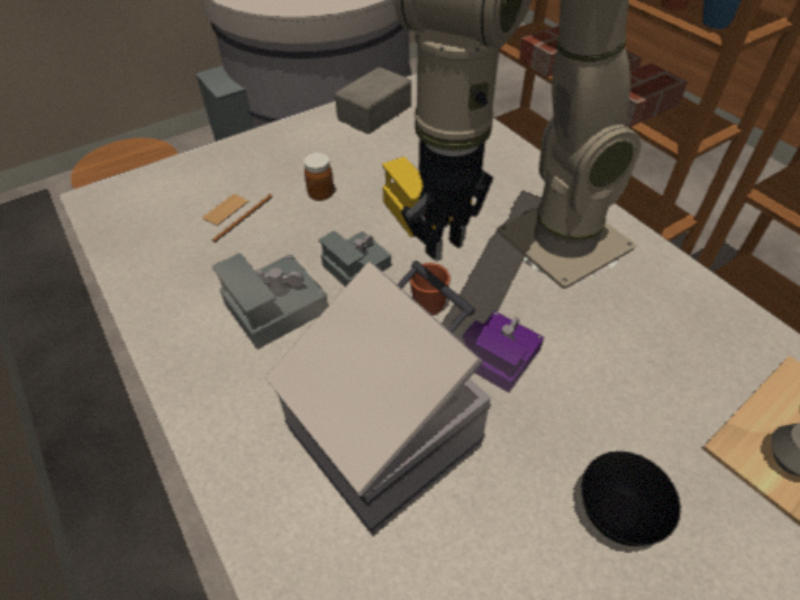

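The lid stands open at about 29 degrees with the gripper clear of it. Pot (430,285), jar (318,177) and bowl (630,500) are where they began. After release the key sat about 6 degrees further behind the tool than in free winding, so it sprang back from a firm stop. I'm handing in the job.

```bash
python3 -c "
from plant import *
print(finish_job())"
```

```text
the job is handed in; nothing more can be done
None
```

I handed the job in at about 24 s. The lid stands open at about 29°, the key is wound about 5.1 rad to a firm stop, and the pot, bowl and jar have not visibly moved; the hand-in returned no verdict.

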